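Put the mixed-up robot kit parts back on their own plinths

ROBOT

A 6-joint arm with a two-finger parallel gripper is mounted at the origin on the work surface. World frame = base frame: x ahead of the robot, y to its left, z up, the work surface at z = 0. Lengths are in m, angles in rad, forces in N, time in s.
With the tool pointing down it reaches from about 0.275 to 0.775 m from the base axis. Payload 14.6 kg.
Tool frame: the origin (TCP) lies midway between the tips of the shut fingers; the grasp point (between the pads) lies 19 mm behind it; z points along the fingers, y is the line along which they close (so a half turn about z gives the same grasp; the last joint's range is limited). The gripper opens to 85 mm and grips with 20 to 120 N. Pads are 22 mm wide; open, the fingers measure 114 mm over their backs; the gripper's body (76 mm by 85 mm) begins 54 mm behind the grasp point. The pads swing forward as they close: fully open they stand 13 mm farther back than shut.
Start: joints at [0.951, 0.263, -0.048, 1.259, 0, 1.415], TCP at [0.235, 0.469, 0.231] pointing down, gripper open.
Joint ranges: [-2.65, 2.65], [-0.89, 1.7], [-1.18, 1.37], [-2.13, 2.11], [-1.35, 1.29], [-3.14, 3.14]. Speed limits (rad/s): [1.89, 1.89, 2.57, 2.79, 3.14, 3.14].

INTERFACE

Orientations are given as a 3x3 rotation matrix whose columns are the frame's x, y, z axes.
In Python, from workcell import observe, snapshot, get_calibration, sign_off gives the robot as it stands.
- The arm moves only by the shell command python3 -m inch 'ROWS' [OPENING] [FORCE]. ROWS is a JSON object of lists of equal length, an entry for each row: "dp": the shift along the tool's x, y, z in m, a list of three; "roll": the turn about the tool's z in rad. In form: {"dp": [[dx, dy, dz], ...], "roll": [roll, ...]}. A call has 1 to 12 rows; each row shifts and turns the commanded pose from where the row before left it, along the tool's axes as they then stand; what a row does not reach is not made up. A row lasts 1/12 s, in which the tool goes at most 41.7 mm and 7.16 degrees, less where a joint would pass 70% of its speed; a pose out of reach is approached as far as the arm can. A call is refused whole if a number of a shift passes 0.0417 or a number of a turn 0.125, either way. A call with a gripper value outside its range is refused whole. OPENING is the opening, from 0 (shut) to 1 (fully open), set as the call begins (- or left out, the last holds). The fingers move at their own pace and stop on an object; FORCE is the grip in N (left out, the last holds). Time passes only in rows, so rows that do not move let the fingers close. It gives the time, the measured TCP pose, the force, the opening and the grip force at its end, in the units of the state.
- observe(): the state, without advancing time (a new reading comes with each control period).
- snapshot(name): name is "side" or "top" or "wrist"; returns (picture, depth): 480x640x3 uint8, red, green, blue; 480x640 float32, m along the optical axis (not along the pixel's ray), 0 where there is no reading.
- get_calibration(name): a dict with "K" (3x3 intrinsics, pixels), "rvec" (rotation vector, rad) and "tvec" (3), from world to camera coordinates, as OpenCV has them. Camera axes: x right, y down, z forward; pixel columns grow to the right and rows downward; lengths in m; the calibration is good to about 2 mm. The wrist camera is an equidistant fisheye: a pixel r from the principal point sees the ray r / f radians off the axis. A picture is of the moment at which its call begins: read the wrist's pose just before it. get_calibration takes no time and is no camera call; for the wrist camera it gives the pose at the moment of the call.
- sign_off(): hands the job in; it is judged then, once.
The state is a dict: "t": time; "q": joint angles; "qd": joint speeds; "tau": joint torques, N m; "ee_pos": TCP position; "eef_rot": TCP orientation; "ft_force": force on the tool from outside, world axes, zero at the start; "wrist_torque": the same for the moment, N m; "opening": opening from 0.0 (shut) to 1.0 (fully open); "gripper_force": force on a finger pad.
Only numpy, scipy, OpenCV 4.12 (cv2) and the standard library are available. Lean on these libraries where they do the work, as an engineer would, in place of code of your own. Each camera call takes 0.05 s, during which the arm holds its last target. There are 200 camera calls.

TASK

The four kit parts in the pen stand on one another's plinths, in an order that differs every time: move them until each lies flat, right way up and centred on its own plinth (the wheel rim on the round one, the gyro board on the square one, the axle rod lengthwise along the long one, the servo arm on the tapered one). To free a plinth, put a part down in the middle of the empty cork hexagon and let go of it there; at the end the hexagon is empty again. Do not shift or knock over the motor that stands among them.

Things in the scene. Friction and masses are not known exactly. Their poses are not given: they have to be found in the camera images.
- rim_center (a point): lime-green plastic wheel rim with five spokes and a hub, lying flat: a plain cylinder outside, 60 mm in diameter and 22 mm high, about 35 g; point at its centre, half-way up (11 mm above its underside); z up
- gyro_center (a point): orange plastic gyro board, a block 60 mm (x) by 45 mm (y) by 14 mm high with a black chip and a white socket on top, about 45 g; point at its centre, half-way up (7 mm above its underside); z up
- rod_center (a point): silver steel axle rod of 12 mm square section with thinner round ends, 100 mm long along x (the square part 84 mm), lying flat, about 100 g; it does not roll; point at its centre, 6 mm above its underside; z up
- servo_arm_center (a point): black plastic servo arm lying flat, 84 mm long along x, 12 mm high, about 30 g: a round hub 28 mm in diameter at the -x end, from there a straight arm 16 mm wide (y) with a round tip at +x; point at the middle of its length, 6 mm above its underside, where it is 16 mm wide; z up
- round_plinth_top (a point): round plywood plinth 116 mm in diameter, the wheel rim's place. All plinths and the cork mat are fixed, 12 mm thick, flat and without a rim; point at the centre of the top face (z up).
- square_plinth_top (a point): square plywood plinth 108 by 108 mm, the gyro board's place. All plinths and the cork mat are fixed, 12 mm thick, flat and without a rim; point at the centre of the top face (z up).
- long_plinth_top (a point): long rectangular plywood plinth 160 mm (x) by 72 mm (y), the axle rod's place. All plinths and the cork mat are fixed, 12 mm thick, flat and without a rim; point at the centre of the top face (z up).
- tapered_plinth_top (a point): tapered, drop-shaped plywood plinth 154 mm long along x, 96 mm wide at its broad rounded -x end, 52 mm at its narrow rounded +x end, the servo arm's place; its point is at the middle of its length. All plinths and the cork mat are fixed, 12 mm thick, flat and without a rim; point at the centre of the top face (z up).
- cork_hexagon_top (a point): hexagonal cork mat 104 mm across flats, the parking spot, empty at the start. All plinths and the cork mat are fixed, 12 mm thick, flat and without a rim; point at the centre of the top face (z up).
- motor_center (a point): small aluminium motor standing on end among the plinths, 28 mm in diameter, 66 mm high with its shaft up, loose and easily knocked over; point on its axis, 33 mm above the table; a bystander
There are look-alikes about, which are no part of the job. Of the things like the part that bears rim_center, leave any that is pink; of the rest the larger one is meant.

How it is judged:
By the outcome, as a careful person would: the job done as asked, in the order asked, and still so for the second after the job is handed in, with the robot touching nothing.
It also fails if it takes over 144 s, if anything falls off the work surface, if the arm or the gripper's body presses on something with over 40 N, if the wrist force passes 120 N, or if a joint passes its speed limit or range.

## Working session

There is one attempt and no reset: what is moved stays moved. The work goes in short steps, Python scripts to look and compute and a shell command to move; the robot and the scene stay as the last step left them, time stands still between calls to the robot, and variables do not carry over. Pictures are saved under pics/ and viewed, at most 14 in all, crops included, and the job is handed in when it is done.

```bash
ls; mkdir -p pics
cat > h.py <<'E'
import numpy as np, cv2
from workcell import observe, snapshot, get_calibration, sign_off
def save(n,f):
    p,d=snapshot(n); cv2.imwrite('pics/'+f+'.png',p[:,:,::-1]); np.savez('pics/'+f+'.npz',p=p,d=d,**get_calibration(n)); return p,d
def px2w(f,u,v,z=None):
    c=np.load('pics/'+f+'.npz'); K=c['K'];R=cv2.Rodrigues(c['rvec'])[0];t=c['tvec'].ravel()
    r=np.linalg.inv(K)@[u,v,1.]
    o=-R.T@t; w=R.T@r
    s=c['d'][int(round(v)),int(round(u))] if z is None else (z-o[2])/w[2]
    return o+s*w
def w2px(f,P):
    c=np.load('pics/'+f+'.npz')
    return cv2.projectPoints(np.float64(P).reshape(-1,3),c['rvec'],c['tvec'],c['K'],None)[0].reshape(-1,2)
E
python3 - <<'E'
from h import *
o=observe(); print(o)
for n in('top','side'): save(n,n+'0'); print(get_calibration(n))
E
```

```text
pics
{'t': 0.0, 'q': array([ 9.50726918e-01,  2.63514556e-01, -4.89543551e-02,  1.25943081e+00,
        7.44145011e-07,  1.41548696e+00]), 'qd': array([ 0.00073446, -0.00010622,  0.00026935,  0.00022921, -0.00214323,
        0.00021395]), 'tau': array([-2.04901560e-03, -6.37611794e+01,  3.84573340e+01,  1.35749383e-02,
       -3.06697793e-04, -1.43025329e-05]), 'ee_pos': array([0.23514356, 0.46906371, 0.23082306]), 'eef_rot': array([[-8.93929086e-01,  4.48207963e-01, -6.41778363e-04],
       [ 4.48208390e-01,  8.93928651e-01, -8.97551283e-04],
       [ 1.71414435e-04, -1.08999764e-03, -9.99999391e-01]]), 'ft_force': array([ 0.33533984, -0.62650231, -1.13730759]), 'wrist_torque': array([-0.03052163,  0.0193685 , -0.03658114]), 'gripper_force': 0.0, 'opening': 0.9975438494735756}
{'K': array([[555.73949618,   0.        , 322.88381808],
       [  0.        , 555.73949618, 238.24333141],
       [  0.        ,   0.        ,   1.        ]]), 'rvec': array([ 2.09184415, -2.13547403,  0.1822785 ]), 'tvec': array([0.01545785, 0.54139021, 0.91393658])}
{'K': array([[453.58092666,   0.        , 321.59249044],
       [  0.        , 453.58092666, 236.43675836],
       [  0.        ,   0.        ,   1.        ]]), 'rvec': array([ 0.14581938, -2.86606476,  1.20433567]), 'tvec': array([0.53688661, 0.08087649, 0.79647717])}
```

View pics/top0.png

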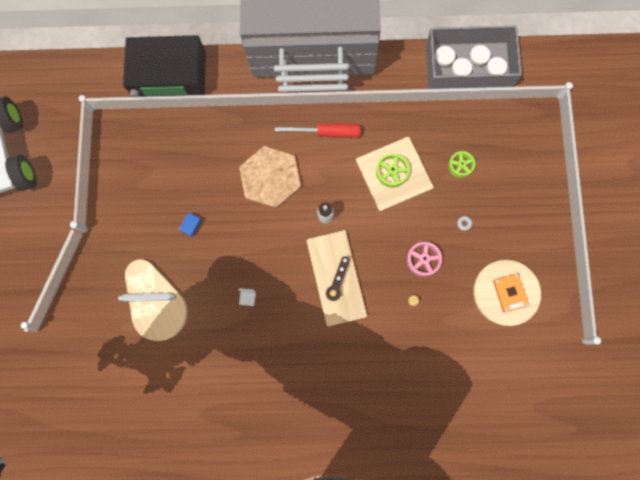

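View pics/side0.png

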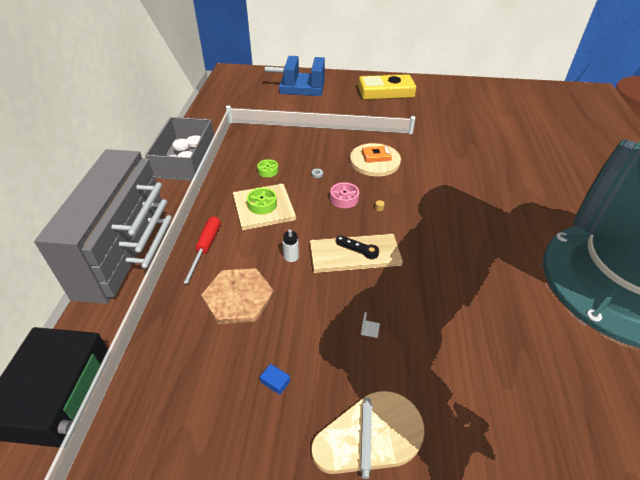

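The top view shows the rim on the square plinth (393,170), gyro on the round (508,293), servo arm on the long plinth (338,278), rod on the tapered one (148,297), hexagon empty at (270,177), and motor at (325,212). The look-alikes are the pink rim and a small green one. So this is two swaps.

```bash
cat > m.py <<'E'
from h import *
f='top0'; c=np.load('pics/top0.npz'); p=c['p'];d=c['d']
K=c['K'];R=cv2.Rodrigues(c['rvec'])[0];t=c['tvec'].ravel()
uu,vv=np.meshgrid(np.arange(640),np.arange(480))
r=np.stack([(uu-K[0,2])/K[0,0],(vv-K[1,2])/K[1,1],np.ones_like(uu)],-1)*d[...,None]
W=(r-t)@R
tab=W[330:340,200:300,2]; print('table z',np.median(tab),tab.std())
h=W[...,2]
m=((h>0.006)&(h<0.1)).astype(np.uint8)
m=cv2.morphologyEx(m,cv2.MORPH_OPEN,np.ones((3,3)))
big=cv2.resize(p[:,:,::-1],None,fx=3,fy=3,interpolation=cv2.INTER_CUBIC)
cs,_=cv2.findContours(m,cv2.RETR_EXTERNAL,cv2.CHAIN_APPROX_NONE)
for k in cs:
    if cv2.contourArea(k)<60: continue
    x,y,w,hh=cv2.boundingRect(k)
    if y<115 or x<100 or x+w>560 or y+hh>345: continue
    mm=np.zeros_like(m); cv2.drawContours(mm,[k],-1,1,-1)
    P=np.array([px2w(f,u,v,0.012)[:2] for u,v in k[:,0]],np.float32)
    (cx,cy),(a,b),an=cv2.minAreaRect(P*1000)
    print((x,y,w,hh),'rect',np.round([cx,cy,a,b,an],1),'hmed',np.median(h[mm>0]).round(4))
    cv2.polylines(big,[k*3+1],True,(255,0,255),1)
cv2.imwrite('pics/c1.png',big[345:945,690:1490]); 
cv2.imwrite('pics/c2.png',big[690:1060,300:1000])
cv2.imwrite('pics/c3.png',big[740:1000,1380:1680])
def corners(n):pass
E
python3 m.py
```

```text
table z -0.0015090617095425067 0.07733929746722812
(408, 296, 10, 10) rect [ 433.7 -151.3   16.1   15.8   88.8] hmed 0.0152
(474, 260, 66, 66) rect [ 445.  -317.4  114.1  115.1   86. ] hmed 0.012
(118, 260, 68, 81) rect [440.6 318.6 149.4  95.8  43.9] hmed 0.0108
(407, 242, 34, 34) rect [ 508.3 -174.6   59.    60.1   87.3] hmed 0.015
(307, 231, 59, 95) rect [477.5 -16.1 159.8  71.8  12.3] hmed 0.0112
(179, 214, 21, 22) rect [580.9 248.3  28.5  36.   62.4] hmed 0.0164
(317, 202, 16, 20) rect [598.9   1.   27.4  35.7  88.7] hmed 0.0512
(449, 152, 25, 25) rect [ 685.7 -251.2   34.7   48.3   47.9] hmed 0.0131
(240, 147, 60, 60) rect [668.6 102.5 117.3 103.7  10.4] hmed 0.0108
(356, 138, 76, 72) rect [ 668.4 -127.6  108.8  109.1   22.2] hmed 0.0115
(275, 124, 85, 14) rect [755.8  12.3 158.2  25.8  88.5] hmed 0.0208
```

View pics/c1.png

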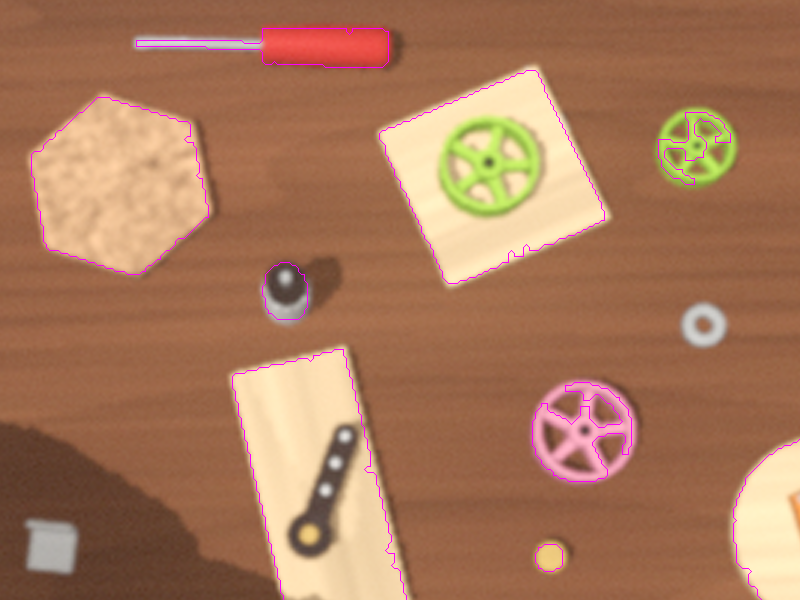

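View pics/c2.png

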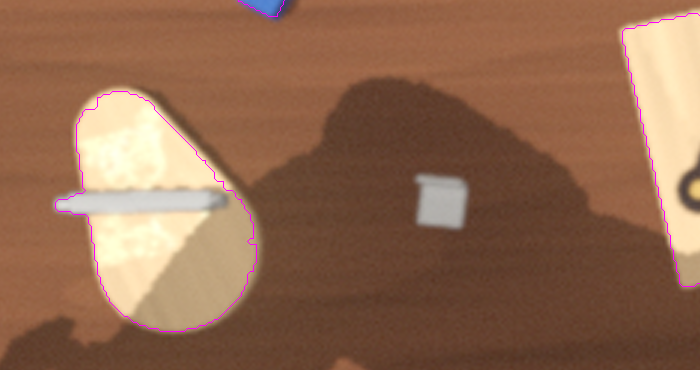

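Shapes match the stated sizes. Now the part poses, tapered plinth fit, and a helper for tool-axis shifts.

```bash
cat > poses.py <<'E'
from h import *
from scipy.optimize import least_squares
c=np.load('pics/top0.npz'); p=c['p']; hsv=cv2.cvtColor(p,cv2.COLOR_RGB2HSV)
f='top0'
def blob(mask,box,z,name):
    x0,y0,x1,y1=box; m=np.zeros((480,640),np.uint8); m[y0:y1,x0:x1]=mask[y0:y1,x0:x1]
    k=max(cv2.findContours(m,0,cv2.CHAIN_APPROX_NONE)[0],key=cv2.contourArea)
    P=np.array([px2w(f,u,v,z)[:2]*1000 for u,v in k[:,0]],np.float32)
    print(name,'rect',np.round(np.r_[tuple(cv2.minAreaRect(P)[0]),cv2.minAreaRect(P)[1],cv2.minAreaRect(P)[2]],1)); return P
H,S,V=[hsv[...,i].astype(int) for i in range(3)]
print(H[293,500],S[293,500],V[293,500],'rod',hsv[297,140],'wood',hsv[285,140],'arm',p[278,340],'lime',hsv[155,393])
blob(((H>30)&(H<50)&(S>120)).astype(np.uint8),(370,145,420,195),0.034,'rim')
blob(((H<15)&(S>190)&(V>180)).astype(np.uint8),(480,265,540,325),0.026,'gyro')
P=blob((S<45).astype(np.uint8),(108,285,182,310),0.024,'rod')
blob((V<110).astype(np.uint8),(322,250,356,304),0.024,'arm')
hub=px2w(f,333.7,293.3,.024)[:2]*1e3; tip=px2w(f,345,260.3,.024)[:2]*1e3; v=tip-hub
print('hub',hub,'tip',tip,np.hypot(*v),'deg',np.degrees(np.arctan2(v[1],v[0])),'mid',hub+v/np.hypot(*v)*28)
# tapered
m=((H<25)&(S<150)&(V>120)).astype(np.uint8); x=np.zeros_like(m); x[250:348,112:192]=m[250:348,112:192]
x=cv2.morphologyEx(x,cv2.MORPH_CLOSE,np.ones((3,3)))
k=max(cv2.findContours(x,0,cv2.CHAIN_APPROX_NONE)[0],key=cv2.contourArea)[:,0]
k=k[(k[:,1]<288)|(k[:,1]>306)]
Q=np.array([px2w(f,u,v,.012)[:2]*1e3 for u,v in k])
def sd(q,r):
    X,Y,a=q; d=np.array([np.cos(a),np.sin(a)]); n=np.array([-d[1],d[0]])
    L=80.;s=22/L; cs=np.sqrt(1-s*s)
    px=(Q-[X,Y])@d+29; py=abs((Q-[X,Y])@n)
    # uneven capsule SDF along x
    kk=-s*py*0+px*cs-py*s*1
    tt=px*cs-py*s
    kq=py*(-s)+px*cs
    return np.where(kq<0,np.hypot(px,py)-48,np.where(kq>cs*L,np.hypot(px-L,py)-26,py*cs+px*s-48))
r=least_squares(sd,[440,318,0.2],args=(0,),loss='soft_l1'); print('tapered',r.x[:2],np.degrees(r.x[2]),'rms',np.sqrt(np.mean(r.fun**2)))
E
cat > go.py <<'E'
import sys
from h import *
# go.py X Y Z [headingY deg]  -> roll (rad) then dp in tool axes after roll (mm)
o=observe(); R=o['eef_rot']; p=o['ee_pos']*1e3
hy=np.degrees(np.arctan2(R[1,1],R[0,1]))
t=np.array([float(a) for a in sys.argv[1:4]])
roll=0
if len(sys.argv)>4:
    roll=-((float(sys.argv[4])-hy+90)%180-90)
    if len(sys.argv)>5: roll+=float(sys.argv[5])
a=np.radians(hy-roll); y=np.array([np.cos(a),np.sin(a)]); x=np.array([-y[1],y[0]])
d=t-p
print('t',round(o['t'],2),'p',p.round(1),'hy',round(hy,1),'q',np.round(o['q'],2),'F',np.round(o['ft_force'],1),'op',round(o['opening'],3),'g',round(o['gripper_force'],1))
print('ROLL',round(np.radians(roll),3),'rows',abs(np.radians(roll))/0.12,'DP mm',round(d[:2]@x,1),round(d[:2]@y,1),round(-d[2],1))
E
python3 poses.py; python3 go.py 440 330 120 0
```

```text
16 164 255 rod [ 25   7 215] wood [ 30  33 255] arm [152 144 138] lime [ 39 146 216]
rim rect [ 667.9 -123.7   56.    60.5   87.9]
t 0.1 p [235.2 469.1 230.9] hy 63.4 q [ 0.95  0.26 -0.05  1.26 -0.    1.42] F [-0.1 -0.5 -0.6] op 0.999 g 0.0
ROLL 1.106 rows 9.216747727838968 DP mm -139.1 204.8 110.9Traceback (most recent call last):
  File "poses.py", line 13, in <module>
    blob(((H<15)&(S>190)&(V>180)).astype(np.uint8),(480,265,540,325),0.026,'gyro')
    ~~~~^^^^^^^^^^^^^^^^^^^^^^^^^^^^^^^^^^^^^^^^^^^^^^^^^^^^^^^^^^^^^^^^^^^^^^^^^^
  File "poses.py", line 7, in blob
    k=max(cv2.findContours(m,0,cv2.CHAIN_APPROX_NONE)[0],key=cv2.contourArea)
ValueError: max() iterable argument is empty
```

```bash
sed -i 's/(S<45).astype(np.uint8),(108,285,182,310)/((S<20)\&(V>120)\&(V<240)).astype(np.uint8),(108,285,182,310)/; s/(H<15)&(S>190)&(V>180)/(H<19)\&(S>120)\&(V>200)/' poses.py; python3 poses.py; python3 -c "
import cv2
a=cv2.imread('pics/top0.png')
b=cv2.resize(a[255:345,105:195],None,fx=4.4,fy=4.4,interpolation=2);c=cv2.resize(a[250:340,465:555],None,fx=4.4,fy=4.4,interpolation=2)
cv2.imwrite('pics/c4.png',cv2.hconcat([b,c]))"
```

```text
16 164 255 rod [ 25   7 215] wood [ 30  33 255] arm [152 144 138] lime [ 39 146 216]
rim rect [ 667.9 -123.7   56.    60.5   87.9]
gyro rect [ 443.4 -319.8   58.6   46.7   14.2]
rod rect [448.8 318.7  10.3  95.8   0.8]
arm rect [473.  -18.2  22.1  72.7  73.8]
hub [448.16211657 -12.40092355] tip [506.20585216 -33.74144679] 61.84248679730838 deg -20.1865982873369 mid [474.44218195 -22.06312638]
tapered [453.80388224 318.16041966] -4.305294208792031 rms 28.412804064580307
```

View pics/c4.png

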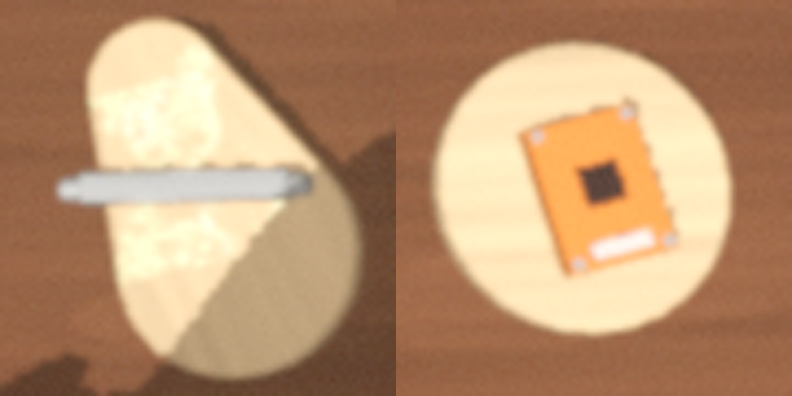

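```bash
cat >> poses.py <<'E'
a=px2w(f,140.7,275,.012)[:2]*1e3;b=px2w(f,157.5,311.6,.012)[:2]*1e3;v=a-b
print('eye',a,b,np.hypot(*v),np.degrees(np.arctan2(v[1],v[0])))
x=np.zeros((480,640),np.uint8); g=cv2.GaussianBlur(p,(3,3),0).astype(int)
x[256:345,108:190]=((g[...,1]>118))[256:345,108:190]
k=max(cv2.findContours(x,0,cv2.CHAIN_APPROX_NONE)[0],key=cv2.contourArea)[:,0]
k=k[(k[:,1]<290)|(k[:,1]>304)]
Q=np.array([px2w(f,u,v,.012)[:2]*1e3 for u,v in k])
r=least_squares(sd,[440,318,np.radians(20)],args=(0,),loss='soft_l1'); print('tapered',r.x[:2],np.degrees(r.x[2]),'rms',np.sqrt(np.mean(r.fun**2)),len(k))
v=px2w(f,345,231,.012)-px2w(f,365,317,.012);print('long',np.degrees(np.arctan2(v[1],v[0])))
E
python3 poses.py|tail -3; python3 go.py 449 318.7 110 0.8
```

```text
eye [489.28268144 333.92124708] [423.22471597 301.0587441 ] 73.78074886759411 26.449416983606298
tapered [447.80947612 313.83690146] 27.648354867289534 rms 1.603407822146244 172
long 11.331369333949802
t 0.1 p [235.2 469.1 230.9] hy 63.4 q [ 0.95  0.26 -0.05  1.26 -0.    1.42] F [-0.1 -0.5 -0.6] op 0.999 g 0.0
ROLL 1.092 rows 9.10039244437268 DP mm -153.4 211.7 120.9
```

```bash
python3 -m inch '{"dp":[[0,0,0],[0,0,0],[0,0,0],[0,0,0],[0,0,0],[0,0,0],[0,0,0],[0,0,0],[0,0,0]],"roll":[0.1213,0.1213,0.1213,0.1213,0.1213,0.1213,0.1213,0.1213,0.1213]}' 0.5 40
python3 -m inch '{"dp":[[-0.0128,0.0176,0.0101],[-0.0128,0.0176,0.0101],[-0.0128,0.0176,0.0101],[-0.0128,0.0176,0.0101],[-0.0128,0.0176,0.0101],[-0.0128,0.0176,0.0101],[-0.0128,0.0176,0.0101],[-0.0128,0.0176,0.0101],[-0.0128,0.0176,0.0101],[-0.0128,0.0176,0.0101],[-0.0128,0.0176,0.0101],[-0.0128,0.0176,0.0101]],"roll":[0,0,0,0,0,0,0,0,0,0,0,0]}'
python3 go.py 449 318.7 15 0.8; python3 -c "
from h import *
save('wrist','w1')"
```

```text
t: 0.85
ee_pos: [0.2352, 0.4692, 0.231]
eef_rot: [[-0.008, 1.0, -0.0], [1.0, 0.008, -0.001], [-0.001, -0.0, -1.0]]
ft_force: [-0.5, 0.7, 0.1]
opening: 0.497
gripper_force: 0.0
t: 1.85
ee_pos: [0.4493, 0.3179, 0.1093]
eef_rot: [[-0.014, 1.0, -0.001], [1.0, 0.014, -0.0], [-0.0, -0.001, -1.0]]
ft_force: [0.4, 0.4, -0.5]
opening: 0.501
gripper_force: 0.0
t 1.85 p [449.3 317.9 109.3] hy 0.8 q [ 0.47  0.37 -0.23  0.97  0.    2.02] F [ 0.4  0.4 -0.5] op 0.501 g 0.0
ROLL 0.0 rows 0.0023103591040152163 DP mm 0.8 -0.3 94.3
```

View pics/w1.png

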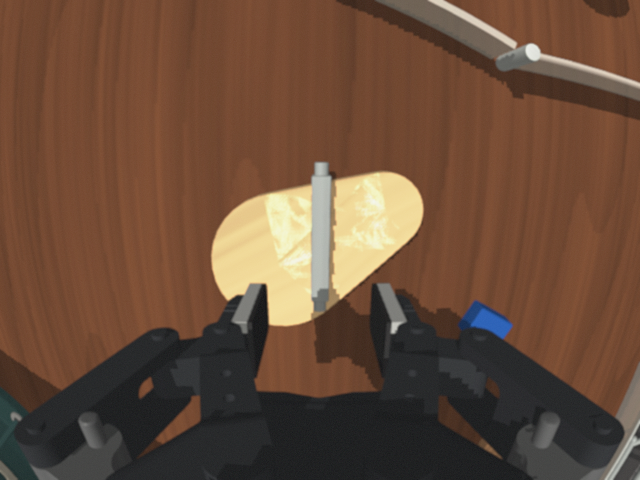

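The wrist view shows the rod midway between the pads (x≈321, pads at 250 and 388), lying across the closing line, as wanted.

```bash
python3 -m inch '{"dp":[[0.0008,-0.0003,0.0123],[0,0,0.0205],[0,0,0.0205],[0,0,0.0205],[0,0,0.0123],[0,0,0.008],[0,0,0],[0,0,0]],"roll":[0,0,0,0,0,0,0,0]}'
python3 -m inch '{"dp":[[0,0,0],[0,0,0],[0,0,0],[0,0,0],[0,0,0],[0,0,0],[0,0,0],[0,0,0]],"roll":[0,0,0,0,0,0,0,0]}' 0 40; python3 go.py 449 318.7 15 0.8
```

```text
t: 2.57
ee_pos: [0.4483, 0.3196, 0.0161]
eef_rot: [[-0.014, 1.0, -0.0], [1.0, 0.014, -0.0], [-0.0, -0.0, -1.0]]
ft_force: [0.7, 0.2, 0.9]
opening: 0.503
gripper_force: 0.0
t: 3.23
ee_pos: [0.4488, 0.3198, 0.0169]
eef_rot: [[-0.014, 1.0, 0.001], [1.0, 0.014, 0.001], [0.001, 0.001, -1.0]]
ft_force: [-1.9, -0.6, 6.1]
opening: 0.127
gripper_force: 39.9
t 3.23 p [448.8 319.8  16.9] hy 0.8 q [ 0.47  0.46 -0.37  0.74  0.    2.03] F [-1.9 -0.6  6.1] op 0.127 g 39.9
ROLL 0.0 rows 0.0029099442647961228 DP mm -1.1 0.1 1.9
```

```bash
python3 -m inch '{"dp":[[0,0,-0.01],[0,0,-0.025],[0,0,-0.025],[0,0,-0.02],[0,0,0],[0,0,0]],"roll":[0,0,0,0,0,0]}'; python3 go.py 668.6 102.5 97
```

```text
t: 3.73
ee_pos: [0.449, 0.3199, 0.0975]
eef_rot: [[-0.014, 1.0, 0.002], [1.0, 0.014, 0.001], [0.001, 0.002, -1.0]]
ft_force: [-0.9, 0.0, -1.8]
opening: 0.123
gripper_force: 39.2
t 3.73 p [449.  319.9  97.5] hy 0.8 q [ 0.47  0.38 -0.25  0.94 -0.    2.03] F [-0.9  0.  -1.8] op 0.123 g 39.2
ROLL 0.0 rows 0.0 DP mm -220.5 216.4 0.5
```

```bash
python3 -m inch '{"dp":[[-0.0184,0.018,0],[-0.0184,0.018,0],[-0.0184,0.018,0],[-0.0184,0.018,0],[-0.0184,0.018,0],[-0.0184,0.018,0],[-0.0184,0.018,0],[-0.0184,0.018,0],[-0.0184,0.018,0],[-0.0184,0.018,0],[-0.0184,0.018,0],[-0.0184,0.018,0]],"roll":[0,0,0,0,0,0,0,0,0,0,0,0]}'
python3 -m inch '{"dp":[[0,0,0],[0,0,0.0],[0,0,0]],"roll":[0,0,0]}'; python3 go.py 668.6 102.5 17.5;  python3 -c "
from h import *
save('wrist','w2')"
```

```text
t: 4.73
ee_pos: [0.6677, 0.1008, 0.095]
eef_rot: [[-0.014, 1.0, -0.002], [1.0, 0.014, -0.0], [-0.0, -0.002, -1.0]]
ft_force: [0.7, 0.9, -0.6]
opening: 0.123
gripper_force: 39.2
t: 4.98
ee_pos: [0.6668, 0.102, 0.0951]
eef_rot: [[-0.014, 1.0, -0.002], [1.0, 0.014, 0.0], [0.0, -0.002, -1.0]]
ft_force: [0.3, 0.8, -0.9]
opening: 0.119
gripper_force: 39.3
t 4.98 p [666.8 102.   95.1] hy 0.8 q [0.03 0.58 0.1  1.09 0.   1.59] F [ 0.3  0.8 -0.9] op 0.119 g 39.3
ROLL 0.0 rows 0.0 DP mm 0.5 1.8 77.6
```

View pics/w2.png

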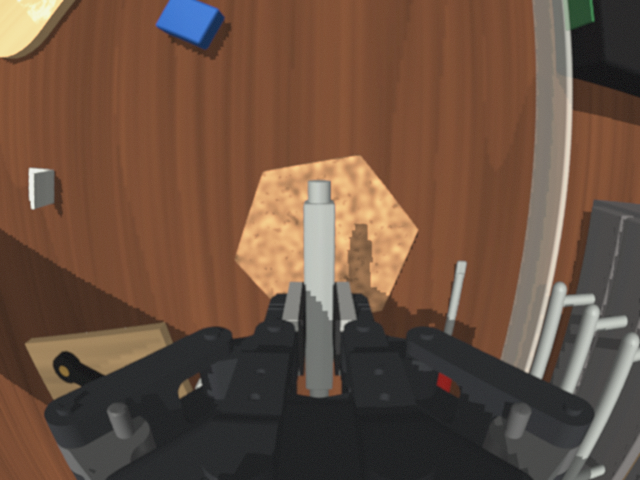

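The rod is held level between the pads (x≈320) above the hexagon; lowering it.

```bash
python3 -m inch '{"dp":[[0.0005,0.0018,0.0176],[0,0,0.02],[0,0,0.02],[0,0,0.01],[0,0,0.007],[0,0,0.003],[0,0,0],[0,0,0]],"roll":[0,0,0,0,0,0,0,0]}'
python3 go.py 668.6 102.5 17.5
```

```text
t: 5.7
ee_pos: [0.6697, 0.1025, 0.0192]
eef_rot: [[-0.014, 1.0, 0.001], [1.0, 0.014, 0.0], [0.0, 0.001, -1.0]]
ft_force: [-0.4, 0.4, -1.4]
opening: 0.124
gripper_force: 39.3
t 5.7 p [669.7 102.5  19.2] hy 0.8 q [ 0.03  0.64 -0.01  0.92 -0.    1.59] F [-0.4  0.4 -1.4] op 0.124 g 39.3
ROLL 0.0 rows 0.0 DP mm 0.0 -1.1 1.7
```

```bash
python3 -m inch '{"dp":[[0,0,0.0017],[0,0,0],[0,0,0]],"roll":[0,0,0]}'
python3 -m inch '{"dp":[[0,0,0],[0,0,0],[0,0,0],[0,0,0],[0,0,-0.015],[0,0,-0.025],[0,0,-0.025],[0,0,-0.025],[0,0,0]],"roll":[0,0,0,0,0,0,0,0,0]}' 0.5
python3 -m inch '{"dp":[[0,0,0],[0,0,0],[0,0,0],[0,0,0],[0,0,0],[0,0,0],[0,0,0],[0,0,0],[0,0,0],[0,0,0]],"roll":[-0.12,-0.12,-0.12,-0.12,-0.12,-0.12,-0.12,-0.12,-0.12,-0.12]}'
python3 go.py 474.4 -22.1 110 69.8
```

```text
t: 5.95
ee_pos: [0.6696, 0.1024, 0.0171]
eef_rot: [[-0.014, 1.0, 0.001], [1.0, 0.014, 0.0], [0.0, 0.001, -1.0]]
ft_force: [-0.2, 0.5, -1.6]
opening: 0.125
gripper_force: 39.3
t: 6.7
ee_pos: [0.6713, 0.1025, 0.1116]
eef_rot: [[-0.014, 1.0, 0.007], [1.0, 0.014, 0.0], [0.0, 0.007, -1.0]]
ft_force: [0.3, -0.8, 0.5]
opening: 0.5
gripper_force: 0.0
t: 7.53
ee_pos: [0.6693, 0.1024, 0.1064]
eef_rot: [[-0.939, 0.343, -0.0], [0.343, 0.939, 0.0], [0.0, -0.0, -1.0]]
ft_force: [0.1, -0.2, -0.2]
opening: 0.499
gripper_force: 0.0
t 7.53 p [669.3 102.4 106.4] hy 69.9 q [0.03 0.58 0.13 1.12 0.   0.38] F [ 0.1 -0.2 -0.2] op 0.499 g 0.0
ROLL 0.002 rows 0.016633832078562852 DP mm 139.9 -184.1 -3.6
```

```bash
python3 -m inch '{"dp":[[0.0117,-0.0153,0],[0.0117,-0.0153,0],[0.0117,-0.0153,0],[0.0117,-0.0153,0],[0.0117,-0.0153,0],[0.0117,-0.0153,0],[0.0117,-0.0153,0],[0.0117,-0.0153,0],[0.0117,-0.0153,0],[0.0117,-0.0153,0],[0.0117,-0.0153,0],[0.0117,-0.0153,0]],"roll":[0,0,0,0,0,0,0,0,0,0,0,0]}'
python3 -m inch '{"dp":[[0,0,0],[0,0,0.0],[0,0,0]],"roll":[0,0,0]}'; python3 go.py 474.4 -22.1 16 69.8;  python3 -c "
from h import *
save('wrist','w3'); save('top','top1')
a=cv2.imread('pics/w3.png'); b=cv2.imread('pics/top1.png')
cv2.imwrite('pics/c5.png',cv2.hconcat([a[:,120:520],b[:,120:520]]))"
```

```text
t: 8.53
ee_pos: [0.4728, -0.0211, 0.1065]
eef_rot: [[-0.937, 0.349, 0.0], [0.349, 0.937, -0.0], [-0.0, 0.0, -1.0]]
ft_force: [-0.2, -0.5, 1.2]
opening: 0.497
gripper_force: 0.0
t: 8.78
ee_pos: [0.4743, -0.0206, 0.1068]
eef_rot: [[-0.937, 0.349, 0.001], [0.349, 0.937, -0.0], [-0.001, 0.0, -1.0]]
ft_force: [1.1, 0.3, 0.8]
opening: 0.503
gripper_force: 0.0
t 8.78 p [474.3 -20.6 106.8] hy 69.6 q [-0.22  0.25 -0.42  0.9   0.    0.14] F [1.1 0.3 0.8] op 0.503 g 0.0
ROLL -0.004 rows 0.03480952949051889 DP mm -0.6 -1.3 90.8
```

View pics/c5.png

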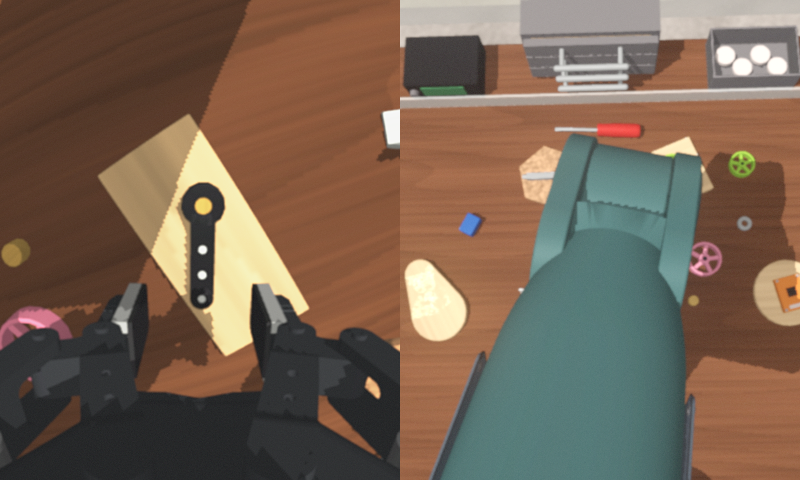

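Servo arm runs along the tool x axis, centred between pads (x≈202 in the crop); the rod sits on the hexagon. Grasp.

```bash
python3 -m inch '{"dp":[[-0.0006,-0.0013,0.0138],[0,0,0.0205],[0,0,0.0205],[0,0,0.0205],[0,0,0.01],[0,0,0.0055],[0,0,0],[0,0,0]],"roll":[0,0,0,0,0,0,0,0]}'
python3 -m inch '{"dp":[[0,0,0],[0,0,0],[0,0,0],[0,0,0],[0,0,0],[0,0,0],[0,0,0],[0,0,0]],"roll":[0,0,0,0,0,0,0,0]}' 0 40; python3 go.py 474.4 -22.1 16
python3 -m inch '{"dp":[[0,0,-0.01],[0,0,-0.025],[0,0,-0.025],[0,0,-0.025],[0,0,-0.01],[0,0,0]],"roll":[0,0,0,0,0,0]}'
python3 -m inch '{"dp":[[0,0,0],[0,0,0],[0,0,0],[0,0,0],[0,0,0],[0,0,0],[0,0,0]],"roll":[-0.118,-0.118,-0.118,-0.118,-0.118,-0.118,-0.118]}'
python3 go.py 448.5 314 110 117.2
```

```text
t: 9.55
ee_pos: [0.4742, -0.022, 0.0161]
eef_rot: [[-0.937, 0.349, 0.0], [0.349, 0.937, -0.0], [-0.0, 0.0, -1.0]]
ft_force: [0.5, 0.5, 0.1]
opening: 0.506
gripper_force: 0.0
t: 10.22
ee_pos: [0.4744, -0.0222, 0.0167]
eef_rot: [[-0.937, 0.349, 0.002], [0.349, 0.937, -0.0], [-0.002, 0.0, -1.0]]
ft_force: [-1.2, 0.0, 6.3]
opening: 0.173
gripper_force: 39.0
t 10.22 p [474.4 -22.2  16.7] hy 69.6 q [-0.22  0.36 -0.56  0.65  0.    0.14] F [-1.2  0.   6.3] op 0.173 g 39.0
ROLL 0.0 rows 0.0 DP mm 0.0 0.1 0.7
t: 10.72
ee_pos: [0.4752, -0.0224, 0.1135]
eef_rot: [[-0.937, 0.349, 0.005], [0.349, 0.937, -0.001], [-0.005, 0.001, -1.0]]
ft_force: [0.1, -0.1, 0.1]
opening: 0.171
gripper_force: 39.4
t: 11.3
ee_pos: [0.4734, -0.0221, 0.1101]
eef_rot: [[-0.889, -0.458, -0.001], [-0.458, 0.889, 0.0], [0.001, 0.0, -1.0]]
ft_force: [0.7, 1.4, -0.7]
opening: 0.17
gripper_force: 39.4
t 11.3 p [473.4 -22.1 110.1] hy 117.2 q [-0.22  0.25 -0.41  0.91 -0.   -0.69] F [ 0.7  1.4 -0.7] op 0.17 g 39.4
ROLL 0.001 rows 0.0044209402428792375 DP mm -131.4 310.3 0.1
```

```bash
python3 -m inch '{"dp":[[-0.011,0.0259,0],[-0.011,0.0259,0],[-0.011,0.0259,0],[-0.011,0.0259,0],[-0.011,0.0259,0],[-0.011,0.0259,0],[-0.011,0.0259,0],[-0.011,0.0259,0],[-0.011,0.0259,0],[-0.011,0.0259,0],[-0.011,0.0259,0],[-0.011,0.0259,0]],"roll":[0,0,0,0,0,0,0,0,0,0,0,0]}'
python3 -m inch '{"dp":[[0,0,0],[0,0,0.0],[0,0,0]],"roll":[0,0,0]}'; python3 go.py 448.5 314 17.2 117.2;  python3 -c "
from h import *
save('wrist','w4')"
```

```text
t: 12.3
ee_pos: [0.4502, 0.3161, 0.1101]
eef_rot: [[-0.892, -0.453, -0.001], [-0.453, 0.892, -0.0], [0.001, -0.0, -1.0]]
ft_force: [1.1, -0.3, -0.5]
opening: 0.169
gripper_force: 39.4
t: 12.55
ee_pos: [0.4505, 0.3143, 0.1102]
eef_rot: [[-0.892, -0.453, -0.001], [-0.453, 0.892, -0.001], [0.001, -0.0, -1.0]]
ft_force: [-0.8, -0.8, 0.4]
opening: 0.17
gripper_force: 39.4
t 12.55 p [450.5 314.3 110.2] hy 116.9 q [ 0.46  0.37 -0.23  0.97 -0.   -0.01] F [-0.8 -0.8  0.4] op 0.17 g 39.4
ROLL -0.005 rows 0.04106897620014167 DP mm 1.9 0.6 93.0
```

View pics/w4.png

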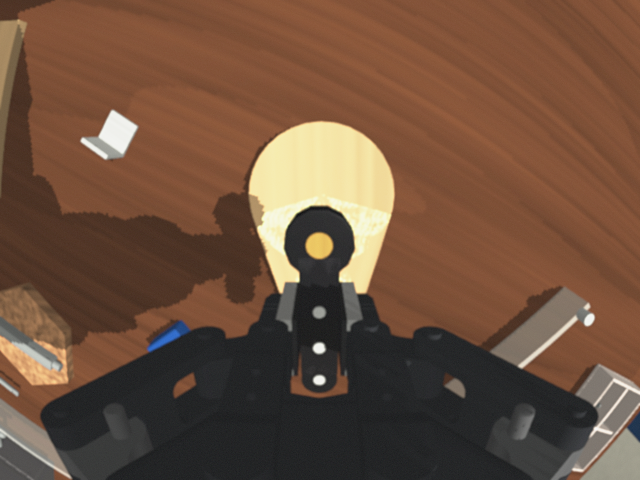

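The servo arm (hub at 319,245) lies along the tapered plinth's axis with its hub toward the broad end (plinth centred at x≈321). Place it.

```bash
python3 -m inch '{"dp":[[0.0019,0.0006,0.0188],[0,0,0.0205],[0,0,0.0205],[0,0,0.0205],[0,0,0.007],[0,0,0.004],[0,0,0.001],[0,0,0],[0,0,0]],"roll":[0,0,0,0,0,0,0,0,0]}'
python3 go.py 448.5 314 17.2 117.2
```

```text
t: 13.35
ee_pos: [0.4495, 0.3146, 0.0195]
eef_rot: [[-0.892, -0.452, 0.001], [-0.452, 0.892, 0.001], [-0.001, -0.0, -1.0]]
ft_force: [-0.2, -0.1, -0.2]
opening: 0.17
gripper_force: 39.4
t 13.35 p [449.5 314.6  19.5] hy 116.9 q [ 0.46  0.45 -0.37  0.74 -0.   -0.01] F [-0.2 -0.1 -0.2] op 0.17 g 39.4
ROLL -0.005 rows 0.0450745349893003 DP mm 1.2 -0.1 2.3
```

```bash
python3 -m inch '{"dp":[[0.0012,0,0.0023],[0,0,0],[0,0,0]],"roll":[0,0,0]}'
python3 -m inch '{"dp":[[0,0,0],[0,0,0],[0,0,0],[0,0,0],[0,0,-0.015],[0,0,-0.025],[0,0,-0.025],[0,0,-0.025],[0,0,0]],"roll":[0,0,0,0,0,0,0,0,0]}' 0.45
python3 -m inch '{"dp":[[0,0,0],[0,0,0],[0,0,0],[0,0,0],[0,0,0],[0,0,0],[0,0,0],[0,0,0],[0,0,0],[0,0,0]],"roll":[-0.1115,-0.1115,-0.1115,-0.1115,-0.1115,-0.1115,-0.1115,-0.1115,-0.1115,-0.1115]}'
python3 go.py 669.3 102 108 0.8
```

```text
t: 13.6
ee_pos: [0.4482, 0.3141, 0.0167]
eef_rot: [[-0.892, -0.453, 0.001], [-0.453, 0.892, 0.0], [-0.001, -0.0, -1.0]]
ft_force: [0.1, 0.2, 4.0]
opening: 0.166
gripper_force: 39.9
t: 14.35
ee_pos: [0.4495, 0.3148, 0.1104]
eef_rot: [[-0.892, -0.453, 0.005], [-0.453, 0.892, 0.003], [-0.006, -0.0, -1.0]]
ft_force: [1.1, 0.2, -0.1]
opening: 0.453
gripper_force: 0.0
t: 15.18
ee_pos: [0.4476, 0.3138, 0.1057]
eef_rot: [[0.019, -1.0, -0.001], [-1.0, -0.019, -0.0], [0.0, 0.001, -1.0]]
ft_force: [0.1, 0.3, -0.3]
opening: 0.45
gripper_force: 0.0
t 15.18 p [447.6 313.8 105.7] hy -178.9 q [ 0.46  0.37 -0.25  0.96 -0.   -1.13] F [ 0.1  0.3 -0.3] op 0.45 g 0.0
ROLL 0.005 rows 0.04373243356949128 DP mm 214.9 -218.7 -2.3
```

```bash
python3 -m inch '{"dp":[[0.018,-0.0182,0],[0.018,-0.0182,0],[0.018,-0.0182,0],[0.018,-0.0182,0],[0.018,-0.0182,0],[0.018,-0.0182,0],[0.018,-0.0182,0],[0.018,-0.0182,0],[0.018,-0.0182,0],[0.018,-0.0182,0],[0.018,-0.0182,0],[0.018,-0.0182,0]],"roll":[0.005,0,0,0,0,0,0,0,0,0,0,0]}'
python3 -m inch '{"dp":[[0,0,0],[0,0,0.0],[0,0,0]],"roll":[0,0,0]}'; python3 go.py 669.3 102 16 0.8;  python3 -c "
from h import *
save('wrist','w5')"
```

```text
t: 16.18
ee_pos: [0.6688, 0.0989, 0.1056]
eef_rot: [[0.009, -1.0, -0.001], [-1.0, -0.009, -0.0], [0.0, 0.001, -1.0]]
ft_force: [0.4, -0.4, -0.4]
opening: 0.448
gripper_force: 0.0
t: 16.43
ee_pos: [0.6676, 0.1002, 0.1057]
eef_rot: [[0.009, -1.0, -0.001], [-1.0, -0.009, 0.0], [-0.0, 0.001, -1.0]]
ft_force: [0.4, 0.1, 0.6]
opening: 0.449
gripper_force: 0.0
t 16.43 p [667.6 100.2 105.7] hy -179.5 q [ 0.03  0.58  0.12  1.12  0.   -1.55] F [0.4 0.1 0.6] op 0.449 g 0.0
ROLL -0.005 rows 0.04429630929028024 DP mm -1.8 -1.7 89.7
```

View pics/w5.png

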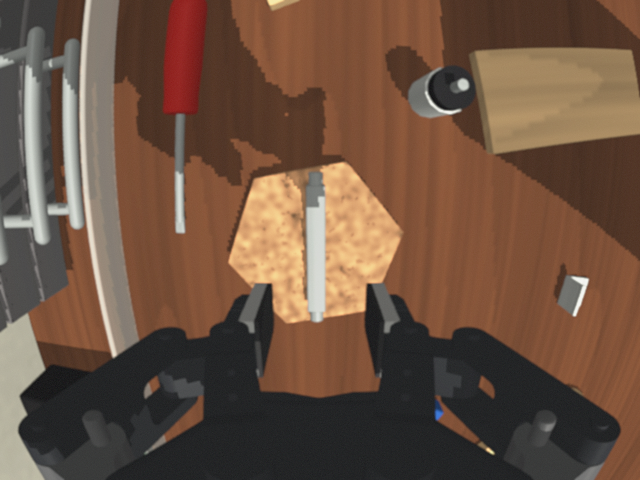

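The rod lies centred on the hexagon between the pads (x≈316); the motor still stands (440,92). Grasp, lift and turn.

```bash
python3 -m inch '{"dp":[[-0.0018,-0.0017,0.0137],[0,0,0.0205],[0,0,0.0205],[0,0,0.0205],[0,0,0.009],[0,0,0.0055],[0,0,0],[0,0,0]],"roll":[0,0,0,0,0,0,0,0]}'
python3 -m inch '{"dp":[[0,0,0],[0,0,0],[0,0,0],[0,0,0],[0,0,0],[0,0,0],[0,0,0],[0,0,0]],"roll":[0,0,0,0,0,0,0,0]}' 0 40; python3 go.py 669.3 102 16
python3 -m inch '{"dp":[[0,0,-0.01],[0,0,-0.025],[0,0,-0.025],[0,0,-0.025],[0,0,-0.01],[0,0,0]],"roll":[0,0,0,0,0,0]}'
python3 -m inch '{"dp":[[0,0,0],[0,0,0],[0,0,0],[0,0,0],[0,0,0],[0,0,0],[0,0,0],[0,0,0],[0,0,0],[0,0,0],[0,0,0],[0,0,0]],"roll":[0.114,0.114,0.114,0.114,0.114,0.114,0.114,0.114,0.114,0.114,0.114,0.114]}'
python3 go.py 477.5 -16.1 110 102
```

```text
t: 17.15
ee_pos: [0.6701, 0.1021, 0.0174]
eef_rot: [[0.009, -1.0, 0.001], [-1.0, -0.009, 0.0], [-0.0, -0.001, -1.0]]
ft_force: [-0.1, -0.6, 0.0]
opening: 0.454
gripper_force: 0.0
t: 17.82
ee_pos: [0.6705, 0.1018, 0.0177]
eef_rot: [[0.009, -1.0, 0.002], [-1.0, -0.009, 0.0], [-0.0, -0.002, -1.0]]
ft_force: [-1.7, 0.5, 6.5]
opening: 0.127
gripper_force: 39.4
t 17.82 p [670.5 101.8  17.7] hy -179.5 q [ 0.03  0.64 -0.01  0.92  0.   -1.55] F [-1.7  0.5  6.5] op 0.127 g 39.4
ROLL 0.0 rows 0.0 DP mm -0.2 1.2 1.7
t: 18.32
ee_pos: [0.6712, 0.1018, 0.1147]
eef_rot: [[0.009, -1.0, 0.005], [-1.0, -0.009, 0.0], [-0.0, -0.005, -1.0]]
ft_force: [1.0, -0.0, -2.9]
opening: 0.12
gripper_force: 39.3
t: 19.32
ee_pos: [0.6692, 0.1017, 0.11]
eef_rot: [[-0.979, -0.204, -0.002], [-0.204, 0.979, -0.0], [0.002, 0.0, -1.0]]
ft_force: [0.1, -0.7, -0.9]
opening: 0.121
gripper_force: 39.3
t 19.32 p [669.2 101.7 110. ] hy 101.8 q [ 0.03  0.58  0.13  1.13  0.   -0.18] F [ 0.1 -0.7 -0.9] op 0.121 g 39.3
ROLL -0.004 rows 0.0302453206416893 DP mm 212.0 -75.3 0.0
```

```bash
python3 -m inch '{"dp":[[0.0177,-0.0063,0],[0.0177,-0.0063,0],[0.0177,-0.0063,0],[0.0177,-0.0063,0],[0.0177,-0.0063,0],[0.0177,-0.0063,0],[0.0177,-0.0063,0],[0.0177,-0.0063,0],[0.0177,-0.0063,0],[0.0177,-0.0063,0],[0.0177,-0.0063,0],[0.0177,-0.0063,0]],"roll":[0,0,0,0,0,0,0,0,0,0,0,0]}'
python3 -m inch '{"dp":[[0,0,0],[0,0,0.0],[0,0,0]],"roll":[0,0,0]}'; python3 go.py 477.5 -16.1 18 102;  python3 -c "
from h import *
save('wrist','w6')"
```

```text
t: 20.32
ee_pos: [0.4766, -0.017, 0.1105]
eef_rot: [[-0.978, -0.21, -0.002], [-0.21, 0.978, 0.0], [0.001, 0.001, -1.0]]
ft_force: [0.1, -0.9, -0.5]
opening: 0.124
gripper_force: 39.3
t: 20.57
ee_pos: [0.4782, -0.0167, 0.1111]
eef_rot: [[-0.978, -0.21, -0.0], [-0.21, 0.978, 0.0], [0.0, 0.0, -1.0]]
ft_force: [-0.5, 0.2, -1.3]
opening: 0.12
gripper_force: 39.3
t 20.57 p [478.2 -16.7 111.1] hy 102.1 q [-0.21  0.26 -0.4   0.91  0.   -0.42] F [-0.5  0.2 -1.3] op 0.12 g 39.3
ROLL 0.002 rows 0.015016884733279966 DP mm 0.6 0.7 93.1
```

View pics/w6.png

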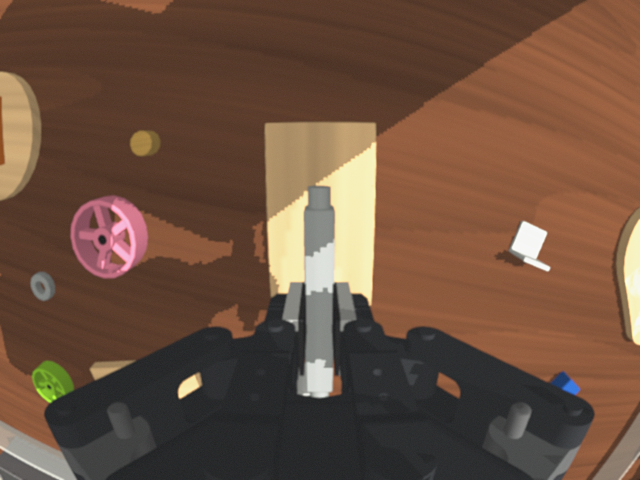

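Rod is parallel to and centred across the long plinth (plinth 265–376, rod 319). Place, then go toward the rim.

```bash
python3 -m inch '{"dp":[[0.0006,0.0007,0.0186],[0,0,0.0205],[0,0,0.0205],[0,0,0.0205],[0,0,0.008],[0,0,0.004],[0,0,0.0015],[0,0,0],[0,0,0]],"roll":[0,0,0,0,0,0,0,0,0]}'
python3 go.py 477.5 -16.1 18 102
```

```text
t: 21.37
ee_pos: [0.4781, -0.0163, 0.0188]
eef_rot: [[-0.978, -0.21, 0.001], [-0.21, 0.978, -0.0], [-0.001, -0.001, -1.0]]
ft_force: [-0.5, -0.0, -1.0]
opening: 0.124
gripper_force: 39.3
t 21.37 p [478.1 -16.3  18.8] hy 102.1 q [-0.2   0.36 -0.55  0.66  0.   -0.42] F [-0.5 -0.  -1. ] op 0.124 g 39.3
ROLL 0.002 rows 0.018445890483118437 DP mm 0.5 0.3 0.8
```

```bash
python3 -m inch '{"dp":[[0.0003,0,0.0012],[0,0,0],[0,0,0]],"roll":[0,0,0]}'
python3 -m inch '{"dp":[[0,0,0],[0,0,0],[0,0,0],[0,0,0],[0,0,-0.015],[0,0,-0.025],[0,0,-0.03],[0,0,-0.03],[0,0,0]],"roll":[0,0,0,0,0,0,0,0,0]}' 0.45
python3 go.py 667.9 -123.7 115
```

```text
t: 21.62
ee_pos: [0.4779, -0.0164, 0.0177]
eef_rot: [[-0.978, -0.21, 0.002], [-0.21, 0.978, -0.0], [-0.002, -0.001, -1.0]]
ft_force: [-0.6, -0.2, 7.1]
opening: 0.122
gripper_force: 40.1
t: 22.37
ee_pos: [0.4793, -0.0167, 0.1215]
eef_rot: [[-0.978, -0.21, 0.006], [-0.21, 0.978, -0.001], [-0.006, -0.003, -1.0]]
ft_force: [1.2, 0.2, 1.3]
opening: 0.452
gripper_force: 0.0
t 22.37 p [479.3 -16.7 121.5] hy 102.1 q [-0.2   0.25 -0.39  0.93  0.   -0.42] F [1.2 0.2 1.3] op 0.452 g 0.0
ROLL 0.0 rows 0.0 DP mm -162.0 -144.3 6.5
```

```bash
python3 -m inch '{"dp":[[-0.0135,-0.012,0],[-0.0135,-0.012,0],[-0.0135,-0.012,0],[-0.0135,-0.012,0],[-0.0135,-0.012,0],[-0.0135,-0.012,0],[-0.0135,-0.012,0],[-0.0135,-0.012,0],[-0.0135,-0.012,0],[-0.0135,-0.012,0],[-0.0135,-0.012,0],[-0.0135,-0.012,0]],"roll":[0,0,0,0,0,0,0,0,0,0,0,0]}' 1
python3 -m inch '{"dp":[[0,0,0],[0,0,0.0],[0,0,0]],"roll":[0,0,0]}'; python3 go.py 667.9 -123.7 15;  python3 -c "
from h import *
save('wrist','w7');save('top','top2')
a=cv2.imread('pics/w7.png'); b=cv2.imread('pics/top2.png')
cv2.imwrite('pics/c7.png',cv2.hconcat([a[:,120:520],b[:,100:500]]))"
```

```text
t: 23.37
ee_pos: [0.6663, -0.1235, 0.1163]
eef_rot: [[-0.978, -0.21, -0.001], [-0.21, 0.978, 0.0], [0.001, 0.0, -1.0]]
ft_force: [0.5, 1.3, 0.4]
opening: 0.998
gripper_force: 0.0
t: 23.62
ee_pos: [0.6651, -0.1227, 0.1164]
eef_rot: [[-0.978, -0.21, -0.001], [-0.21, 0.978, 0.0], [0.001, 0.001, -1.0]]
ft_force: [0.1, -0.1, -0.2]
opening: 1.001
gripper_force: 0.0
t 23.62 p [ 665.1 -122.7  116.4] hy 102.1 q [-0.3   0.57  0.14  1.14  0.   -0.51] F [ 0.1 -0.1 -0.2] op 1.001 g 0.0
ROLL 0.0 rows 0.0 DP mm -2.6 -1.5 101.4
```

View pics/c7.png

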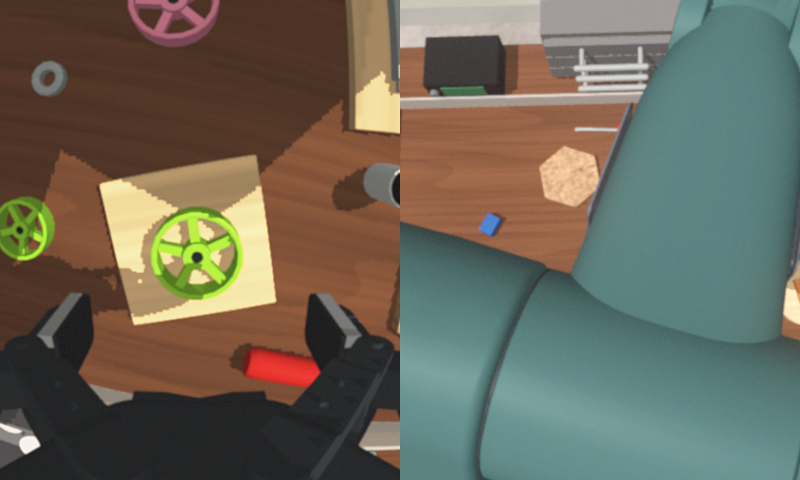

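The rim hub is at (317,257) in the wrist view, midway between the pads; check it through the fisheye.

```bash
cat >> h.py <<'E'
def wpx(f,u,v,z):
    c=np.load('pics/'+f+'.npz'); K=c['K'];R=cv2.Rodrigues(c['rvec'])[0];t=c['tvec'].ravel()
    q=cv2.fisheye.undistortPoints(np.float64([[[u,v]]]),K,np.zeros(4)).ravel()
    w=R.T@np.r_[q,1]; o=-R.T@t
    return (o+(z-o[2])/w[2]*w)*1e3
E
python3 -c "
from h import *
print(wpx('w7',317,257,.034)); 
print(np.mean([wpx('w7',120+a,b,.012) for a,b in [(99,184),(256,155),(275,301),(134,324)]],0))
print(wpx('w5',316,246,.024))
print(wpx('w3',120+203,206,.024))
P=[wpx('w7',120+a,b,.034) for a,b in [(151,256),(243,256),(197,207),(197,300)]];print(P,np.mean(P,0))
"
```

```text
[ 671.40018845 -122.15807107   34.        ]
[ 670.80516105 -126.94220224   12.        ]
[669.28220785  99.6039458   24.        ]
[450.62092201  -8.61212709  24.        ]
[array([ 676.96878709, -150.93518525,   34.        ]), array([664.64822908, -93.67208491,  34.        ]), array([ 639.99704131, -128.86731593,   34.        ]), array([ 700.63584372, -115.92390668,   34.        ])] [ 670.5624753  -122.34962319   34.        ]
```

Both cameras agree to about 2 mm. Grasp the rim.

```bash
python3 -m inch '{"dp":[[-0.0028,-0.0018,0.0164],[0,0,0.02],[0,0,0.02],[0,0,0.02],[0,0,0.015],[0,0,0.01],[0,0,0.003],[0,0,0],[0,0,0]],"roll":[0,0,0,0,0,0,0,0,0]}'
python3 -m inch '{"dp":[[0,0,0],[0,0,0],[0,0,0],[0,0,0],[0,0,0],[0,0,0],[0,0,0]],"roll":[0,0,0,0,0,0,0]}' 0 40; python3 go.py 668.2 -124 12
```

```text
t: 24.47
ee_pos: [0.6691, -0.1243, 0.0133]
eef_rot: [[-0.978, -0.21, 0.001], [-0.21, 0.978, -0.0], [-0.001, -0.001, -1.0]]
ft_force: [-0.1, -0.5, 0.1]
opening: 1.005
gripper_force: 0.0
t: 25.05
ee_pos: [0.6693, -0.1243, 0.0138]
eef_rot: [[-0.978, -0.21, 0.002], [-0.21, 0.978, -0.0], [-0.002, -0.001, -1.0]]
ft_force: [-2.9, 1.0, 10.2]
opening: 0.694
gripper_force: 41.3
t 25.05 p [ 669.3 -124.3   13.8] hy 102.1 q [-0.3   0.65 -0.01  0.91  0.   -0.51] F [-2.9  1.  10.2] op 0.694 g 41.3
ROLL 0.0 rows 0.0 DP mm 1.0 0.6 1.8
```

```bash
python3 -m inch '{"dp":[[0,0,-0.01],[0,0,-0.025],[0,0,-0.025],[0,0,-0.025],[0,0,-0.015],[0,0,0],[0,0,0]],"roll":[0,0,0,0,0,0,0]}'
python3 go.py 669.1 102.5 110
```

```text
t: 25.63
ee_pos: [0.6693, -0.1244, 0.1135]
eef_rot: [[-0.978, -0.21, 0.002], [-0.21, 0.978, -0.001], [-0.002, -0.001, -1.0]]
ft_force: [0.3, 0.1, -1.6]
opening: 0.688
gripper_force: 43.1
t 25.63 p [ 669.3 -124.4  113.5] hy 102.1 q [-0.3   0.58  0.15  1.14 -0.   -0.51] F [ 0.3  0.1 -1.6] op 0.688 g 43.1
ROLL 0.0 rows 0.0 DP mm -47.5 221.9 3.5
```

```bash
python3 -m inch '{"dp":[[-0.004,0.0185,0],[-0.004,0.0185,0],[-0.004,0.0185,0],[-0.004,0.0185,0],[-0.004,0.0185,0],[-0.004,0.0185,0],[-0.004,0.0185,0],[-0.004,0.0185,0],[-0.004,0.0185,0],[-0.004,0.0185,0],[-0.004,0.0185,0],[-0.004,0.0185,0]],"roll":[0,0,0,0,0,0,0,0,0,0,0,0]}'
python3 -m inch '{"dp":[[0,0,0],[0,0,0.0],[0,0,0]],"roll":[0,0,0]}'; python3 go.py 669.1 102.5 14.5;  python3 -c "
from h import *
save('wrist','w8')"
```

```text
t: 26.63
ee_pos: [0.6684, 0.1038, 0.1112]
eef_rot: [[-0.978, -0.21, -0.002], [-0.21, 0.978, -0.0], [0.002, 0.0, -1.0]]
ft_force: [0.7, -1.2, 0.7]
opening: 0.686
gripper_force: 43.1
t: 26.88
ee_pos: [0.6688, 0.1025, 0.1116]
eef_rot: [[-0.978, -0.21, -0.001], [-0.21, 0.978, -0.0], [0.001, 0.0, -1.0]]
ft_force: [-0.5, -0.4, -0.3]
opening: 0.683
gripper_force: 43.1
t 26.88 p [668.8 102.5 111.6] hy 102.1 q [ 0.03  0.57  0.14  1.13 -0.   -0.18] F [-0.5 -0.4 -0.3] op 0.683 g 43.1
ROLL 0.0 rows 0.0 DP mm -0.3 -0.1 97.1
```

View pics/w8.png

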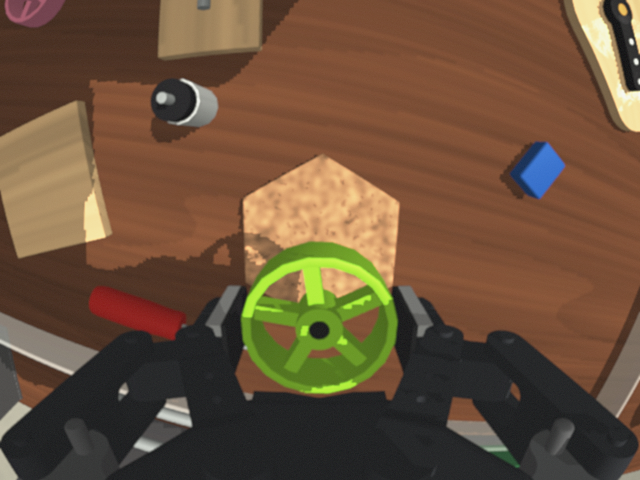

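Rim held level above the hexagon (hexagon centre x≈321, rim 320). Put it down.

```bash
python3 -m inch '{"dp":[[0,0,0.0171],[0,0,0.02],[0,0,0.02],[0,0,0.02],[0,0,0.01],[0,0,0.007],[0,0,0.003],[0,0,0.001],[0,0,0],[0,0,0]],"roll":[0,0,0,0,0,0,0,0,0,0]}'
python3 go.py 669.1 102.5 14.3
```

```text
t: 27.77
ee_pos: [0.6697, 0.1029, 0.0152]
eef_rot: [[-0.978, -0.21, 0.001], [-0.21, 0.978, 0.0], [-0.001, -0.0, -1.0]]
ft_force: [0.1, 0.4, -0.8]
opening: 0.686
gripper_force: 43.1
t 27.77 p [669.7 102.9  15.2] hy 102.1 q [ 0.03  0.64 -0.01  0.91 -0.   -0.18] F [ 0.1  0.4 -0.8] op 0.686 g 43.1
ROLL 0.0 rows 0.0 DP mm 0.7 -0.2 0.9
```

```bash
python3 -m inch '{"dp":[[0.0005,0,0.001],[0,0,0],[0,0,0]],"roll":[0,0,0]}'
python3 -m inch '{"dp":[[0,0,0],[0,0,0],[0,0,0],[0,0,0],[0,0,-0.015],[0,0,-0.025],[0,0,-0.03],[0,0,-0.03],[0,0,0]],"roll":[0,0,0,0,0,0,0,0,0]}' 1
python3 go.py 443.4 -319.8 120 104.2
```

```text
t: 28.02
ee_pos: [0.669, 0.1028, 0.0139]
eef_rot: [[-0.978, -0.21, 0.001], [-0.21, 0.978, 0.0], [-0.001, -0.0, -1.0]]
ft_force: [-0.2, -0.4, 4.0]
opening: 0.682
gripper_force: 43.4
t: 28.77
ee_pos: [0.6709, 0.1029, 0.119]
eef_rot: [[-0.978, -0.21, 0.007], [-0.21, 0.978, 0.0], [-0.007, -0.001, -1.0]]
ft_force: [1.1, 0.5, 0.6]
opening: 1.003
gripper_force: 0.0
t 28.77 p [670.9 102.9 119. ] hy 102.1 q [ 0.03  0.57  0.14  1.14 -0.   -0.18] F [1.1 0.5 0.6] op 1.003 g 0.0
ROLL -0.036 rows 0.30196665319673077 DP mm 324.2 -354.0 -1.0
```

```bash
python3 -m inch '{"dp":[[0,0,0],[0.0162,-0.0177,0],[0.0162,-0.0177,0],[0.0162,-0.0177,0],[0.0162,-0.0177,0],[0.0162,-0.0177,0],[0.0162,-0.0177,0],[0.0162,-0.0177,0],[0.0162,-0.0177,0],[0.0162,-0.0177,0],[0.0162,-0.0177,0]],"roll":[-0.036,0,0,0,0,0,0,0,0,0,0]}' 0.85
python3 -m inch '{"dp":[[0.0162,-0.0177,0],[0.0162,-0.0177,0],[0.0162,-0.0177,0],[0.0162,-0.0177,0],[0.0162,-0.0177,0],[0.0162,-0.0177,0],[0.0162,-0.0177,0],[0.0162,-0.0177,0],[0.0162,-0.0177,0],[0.0162,-0.0177,0],[0,0,0],[0,0,0]],"roll":[0,0,0,0,0,0,0,0,0,0,0,0]}'
python3 -m inch '{"dp":[[0,0,0]],"roll":[0]}'
python3 go.py 443.4 -319.8 15 104.2
cat > w9.py <<'E'
import sys
from h import *
f=sys.argv[1]; p,d=save('wrist',f)
hsv=cv2.cvtColor(p,cv2.COLOR_RGB2HSV).astype(int)
def rect(m,z,n):
    k=max(cv2.findContours(m.astype(np.uint8),0,cv2.CHAIN_APPROX_NONE)[0],key=cv2.contourArea)
    P=np.float32([wpx(f,u,v,z)[:2] for u,v in k[:,0]]);r=cv2.minAreaRect(P)
    print(n,np.round([*r[0],*r[1],r[2]],1))
if 'g' in sys.argv[2]: rect((hsv[...,0]<17)&(hsv[...,1]>190)&(hsv[...,2]>150),.026,'gyro')
if 'r' in sys.argv[2]: rect((hsv[...,0]>30)&(hsv[...,0]<55)&(hsv[...,1]>120),.034,'rim')
E
python3 w9.py w9 g
```

```text
t: 29.68
ee_pos: [0.5542, -0.1094, 0.1132]
eef_rot: [[-0.97, -0.245, 0.0], [-0.245, 0.97, -0.0], [-0.0, -0.0, -1.0]]
ft_force: [0.3, -0.3, -0.0]
opening: 0.855
gripper_force: 0.0
t: 30.68
ee_pos: [0.4407, -0.3206, 0.1131]
eef_rot: [[-0.97, -0.243, 0.0], [-0.243, 0.97, 0.0], [-0.0, 0.0, -1.0]]
ft_force: [-0.4, 0.2, 0.2]
opening: 0.853
gripper_force: 0.0
t: 30.77
ee_pos: [0.4412, -0.3195, 0.1131]
eef_rot: [[-0.97, -0.245, -0.0], [-0.245, 0.97, 0.0], [-0.0, 0.0, -1.0]]
ft_force: [0.2, -0.3, -0.4]
opening: 0.847
gripper_force: 0.0
t 30.77 p [ 441.2 -319.5  113.1] hy 104.2 q [-0.78  0.36 -0.24  0.97  0.   -1.02] F [ 0.2 -0.3 -0.4] op 0.847 g 0.0
ROLL -0.001 rows 0.004996255871694642 DP mm -2.0 -0.8 98.1
gyro [ 442.9 -320.3   58.5   42.7   14. ]
```

```bash
python3 -m inch '{"dp":[[-0.002,-0.0009,0.0141],[0,0,0.02],[0,0,0.02],[0,0,0.02],[0,0,0.014],[0,0,0.008],[0,0,0.004],[0,0,0],[0,0,0]],"roll":[0,0,0,0,0,0,0,0,0]}'
python3 -m inch '{"dp":[[0,0,0],[0,0,0],[0,0,0],[0,0,0],[0,0,0],[0,0,0],[0,0,0],[0,0,0]],"roll":[0,0,0,0,0,0,0,0]}' 0 40; python3 go.py 443.2 -320 13
python3 -m inch '{"dp":[[0,0,-0.01],[0,0,-0.025],[0,0,-0.025],[0,0,-0.025],[0,0,-0.015],[0,0,0],[0,0,0]],"roll":[0,0,0,0,0,0,0]}'
python3 go.py 668.4 -127.6 113 112.2
```

```text
t: 31.57
ee_pos: [0.4438, -0.3202, 0.0137]
eef_rot: [[-0.969, -0.245, 0.0], [-0.245, 0.969, -0.0], [-0.0, -0.001, -1.0]]
ft_force: [0.4, -0.0, 1.2]
opening: 0.854
gripper_force: 0.0
t: 32.23
ee_pos: [0.4437, -0.3205, 0.0141]
eef_rot: [[-0.97, -0.245, 0.001], [-0.245, 0.97, -0.001], [-0.001, -0.001, -1.0]]
ft_force: [-1.6, 2.4, 8.0]
opening: 0.514
gripper_force: 40.5
t 32.23 p [ 443.7 -320.5   14.1] hy 104.2 q [-0.77  0.46 -0.39  0.73  0.   -1.02] F [-1.6  2.4  8. ] op 0.514 g 40.5
ROLL 0.0 rows 0.0 DP mm 0.4 0.6 1.1
t: 32.82
ee_pos: [0.4437, -0.3205, 0.1142]
eef_rot: [[-0.97, -0.245, 0.001], [-0.245, 0.97, -0.001], [-0.001, -0.002, -1.0]]
ft_force: [0.1, -0.2, -1.7]
opening: 0.514
gripper_force: 41.6
t 32.82 p [ 443.7 -320.5  114.2] hy 104.2 q [-0.77  0.36 -0.23  0.98 -0.   -1.02] F [ 0.1 -0.2 -1.7] op 0.514 g 41.6
ROLL -0.14 rows 1.166722430871285 DP mm -280.9 93.7 1.2
```

```bash
python3 -m inch '{"dp":[[0,0,0],[0,0,0]],"roll":[-0.07,-0.07]}'
python3 -m inch '{"dp":[[-0.0234,0.0078,0],[-0.0234,0.0078,0],[-0.0234,0.0078,0],[-0.0234,0.0078,0],[-0.0234,0.0078,0],[-0.0234,0.0078,0],[-0.0234,0.0078,0],[-0.0234,0.0078,0],[-0.0234,0.0078,0],[-0.0234,0.0078,0],[-0.0234,0.0078,0],[-0.0234,0.0078,0]],"roll":[0,0,0,0,0,0,0,0,0,0,0,0]}'
python3 -m inch '{"dp":[[0,0,0],[0,0,0.0],[0,0,0]],"roll":[0,0,0]}'; python3 go.py 668.8 -127.6 14.8 112.2
```

```text
t: 32.98
ee_pos: [0.443, -0.3198, 0.1124]
eef_rot: [[-0.925, -0.381, -0.001], [-0.381, 0.925, 0.001], [0.001, 0.001, -1.0]]
ft_force: [-0.6, -0.1, -1.2]
opening: 0.515
gripper_force: 41.6
t: 33.98
ee_pos: [0.6682, -0.1263, 0.1119]
eef_rot: [[-0.926, -0.378, -0.002], [-0.378, 0.926, 0.001], [0.001, 0.001, -1.0]]
ft_force: [0.5, 1.0, -0.4]
opening: 0.513
gripper_force: 41.6
t: 34.23
ee_pos: [0.6673, -0.1274, 0.1122]
eef_rot: [[-0.926, -0.378, -0.002], [-0.378, 0.926, 0.0], [0.001, 0.001, -1.0]]
ft_force: [-0.5, 0.1, -1.1]
opening: 0.514
gripper_force: 41.5
t 34.23 p [ 667.3 -127.4  112.2] hy 112.2 q [-0.31  0.58  0.15  1.14 -0.   -0.7 ] F [-0.5  0.1 -1.1] op 0.514 g 41.5
ROLL 0.0 rows 0.0014039334947658264 DP mm -1.3 -0.7 97.4
```

```bash
python3 -m inch '{"dp":[[-0.0008,-0.0003,0.0174],[0,0,0.02],[0,0,0.02],[0,0,0.02],[0,0,0.01],[0,0,0.007],[0,0,0.003],[0,0,0.001],[0,0,0],[0,0,0]],"roll":[0,0,0,0,0,0,0,0,0,0]}'
python3 go.py 668.6 -127.6 14.5
```

```text
t: 35.07
ee_pos: [0.6693, -0.1276, 0.0157]
eef_rot: [[-0.926, -0.378, 0.001], [-0.378, 0.926, -0.0], [-0.001, -0.001, -1.0]]
ft_force: [-0.2, 0.5, 0.8]
opening: 0.514
gripper_force: 41.5
t 35.07 p [ 669.3 -127.6   15.7] hy 112.2 q [-0.31  0.65 -0.    0.92 -0.   -0.7 ] F [-0.2  0.5  0.8] op 0.514 g 41.5
ROLL 0.0 rows 0.0 DP mm 0.7 0.3 1.2
```

```bash
python3 -m inch '{"dp":[[0.0005,0,0.0013],[0,0,0],[0,0,0]],"roll":[0,0,0]}'
python3 -m inch '{"dp":[[0,0,0],[0,0,0],[0,0,0],[0,0,0],[0,0,-0.015],[0,0,-0.025],[0,0,-0.03],[0,0,-0.03],[0,0,0]],"roll":[0,0,0,0,0,0,0,0,0]}' 1
python3 go.py 669 102.7 115
```

```text
t: 35.32
ee_pos: [0.6688, -0.1277, 0.0142]
eef_rot: [[-0.926, -0.378, 0.001], [-0.378, 0.926, -0.0], [-0.001, -0.001, -1.0]]
ft_force: [-0.5, -0.7, 4.2]
opening: 0.514
gripper_force: 42.1
t: 36.07
ee_pos: [0.6705, -0.1282, 0.1192]
eef_rot: [[-0.926, -0.378, 0.007], [-0.378, 0.926, -0.002], [-0.006, -0.005, -1.0]]
ft_force: [0.8, 0.1, 0.4]
opening: 0.999
gripper_force: 0.0
t 36.07 p [ 670.5 -128.2  119.2] hy 112.2 q [-0.31  0.57  0.16  1.15  0.   -0.7 ] F [0.8 0.1 0.4] op 0.999 g 0.0
ROLL 0.0 rows 0.0 DP mm -85.8 214.3 4.2
```

```bash
python3 -m inch '{"dp":[[-0.0072,0.0179,0],[-0.0072,0.0179,0],[-0.0072,0.0179,0],[-0.0072,0.0179,0],[-0.0072,0.0179,0],[-0.0072,0.0179,0],[-0.0072,0.0179,0],[-0.0072,0.0179,0],[-0.0072,0.0179,0],[-0.0072,0.0179,0],[-0.0072,0.0179,0],[-0.0072,0.0179,0]],"roll":[0,0,0,0,0,0,0,0,0,0,0,0]}'
python3 -m inch '{"dp":[[0,0,0],[0,0,0.0],[0,0,0]],"roll":[0,0,0]}'; python3 go.py 669 102.7 13; python3 w9.py w10 r
```

```text
t: 37.07
ee_pos: [0.6671, 0.1049, 0.1132]
eef_rot: [[-0.926, -0.378, -0.0], [-0.378, 0.926, -0.0], [0.0, 0.0, -1.0]]
ft_force: [-0.5, -0.7, 0.3]
opening: 0.999
gripper_force: 0.0
t: 37.32
ee_pos: [0.6672, 0.1036, 0.1133]
eef_rot: [[-0.926, -0.378, -0.0], [-0.378, 0.926, -0.0], [0.0, -0.0, -1.0]]
ft_force: [-0.8, 0.6, -0.1]
opening: 1.001
gripper_force: 0.0
t 37.32 p [667.2 103.6 113.3] hy 112.2 q [ 0.03  0.57  0.13  1.13 -0.   -0.35] F [-0.8  0.6 -0.1] op 1.001 g 0.0
ROLL 0.0 rows 0.0 DP mm -1.3 -1.5 100.3
rim [670.4 103.2  59.1  60.6  81.5]
```

```bash
python3 -m inch '{"dp":[[-0.001,-0.0012,0.0163],[0,0,0.02],[0,0,0.02],[0,0,0.02],[0,0,0.014],[0,0,0.008],[0,0,0.004],[0,0,0],[0,0,0]],"roll":[0,0,0,0,0,0,0,0,0]}'
python3 -m inch '{"dp":[[0,0,0],[0,0,0],[0,0,0],[0,0,0],[0,0,0],[0,0,0],[0,0,0]],"roll":[0,0,0,0,0,0,0]}' 0 40; python3 go.py 669.3 103 13
python3 -m inch '{"dp":[[0,0,-0.01],[0,0,-0.025],[0,0,-0.025],[0,0,-0.025],[0,0,-0.025],[0,0,-0.01],[0,0,0],[0,0,0]],"roll":[0,0,0,0,0,0,0,0]}'
python3 go.py 445 -317.4 130
```

```text
t: 38.12
ee_pos: [0.669, 0.1029, 0.0119]
eef_rot: [[-0.926, -0.378, 0.001], [-0.378, 0.926, 0.0], [-0.001, -0.0, -1.0]]
ft_force: [-0.5, -0.3, -0.7]
opening: 1.0
gripper_force: 0.0
t: 38.7
ee_pos: [0.6691, 0.1032, 0.0126]
eef_rot: [[-0.926, -0.378, 0.002], [-0.378, 0.926, -0.0], [-0.002, -0.001, -1.0]]
ft_force: [-2.6, -1.0, 10.2]
opening: 0.693
gripper_force: 41.3
t 38.7 p [669.1 103.2  12.6] hy 112.2 q [ 0.03  0.64 -0.02  0.91 -0.   -0.35] F [-2.6 -1.  10.2] op 0.693 g 41.3
ROLL 0.0 rows 0.0 DP mm -0.1 -0.3 -0.4
t: 39.37
ee_pos: [0.6686, 0.1032, 0.131]
eef_rot: [[-0.926, -0.378, 0.0], [-0.378, 0.926, 0.0], [-0.0, -0.0, -1.0]]
ft_force: [-0.3, 0.1, -0.7]
opening: 0.693
gripper_force: 43.1
t 39.37 p [668.6 103.2 131. ] hy 112.2 q [ 0.03  0.56  0.17  1.18  0.   -0.35] F [-0.3  0.1 -0.7] op 0.693 g 43.1
ROLL 0.0 rows 0.0 DP mm 366.0 -304.9 1.0
```

```bash
python3 -m inch '{"dp":[[0.0183,-0.0153,0],[0.0183,-0.0153,0],[0.0183,-0.0153,0],[0.0183,-0.0153,0],[0.0183,-0.0153,0],[0.0183,-0.0153,0],[0.0183,-0.0153,0],[0.0183,-0.0153,0],[0.0183,-0.0153,0],[0.0183,-0.0153,0]],"roll":[0,0,0,0,0,0,0,0,0,0]}'
python3 -m inch '{"dp":[[0.0183,-0.0153,0],[0.0183,-0.0153,0],[0.0183,-0.0153,0],[0.0183,-0.0153,0],[0.0183,-0.0153,0],[0.0183,-0.0153,0],[0.0183,-0.0153,0],[0.0183,-0.0153,0],[0.0183,-0.0153,0],[0.0183,-0.0153,0],[0,0,0],[0,0,0]],"roll":[0,0,0,0,0,0,0,0,0,0,0,0]}'
python3 -m inch '{"dp":[[0,0,0]],"roll":[0]}'
python3 go.py 444.5 -317.4 13.5
```

```text
t: 40.2
ee_pos: [0.5554, -0.1082, 0.1294]
eef_rot: [[-0.926, -0.378, -0.002], [-0.378, 0.926, 0.001], [0.002, 0.002, -1.0]]
ft_force: [-0.4, -0.4, -0.5]
opening: 0.689
gripper_force: 43.1
t: 41.2
ee_pos: [0.4443, -0.3186, 0.1296]
eef_rot: [[-0.927, -0.376, -0.002], [-0.376, 0.927, 0.002], [0.001, 0.002, -1.0]]
ft_force: [0.1, 0.4, -0.1]
opening: 0.695
gripper_force: 43.1
t: 41.28
ee_pos: [0.4449, -0.3177, 0.13]
eef_rot: [[-0.926, -0.378, -0.001], [-0.378, 0.926, 0.002], [0.001, 0.002, -1.0]]
ft_force: [0.4, 0.6, -0.7]
opening: 0.69
gripper_force: 43.1
t 41.28 p [ 444.9 -317.7  130. ] hy 112.2 q [-0.77  0.35 -0.2   1.02  0.   -1.16] F [ 0.4  0.6 -0.7] op 0.69 g 43.1
ROLL 0.0 rows 0.0 DP mm 0.3 0.5 116.5
```

```bash
python3 -m inch '{"dp":[[0.001,0.0005,0.0165],[0,0,0.02],[0,0,0.02],[0,0,0.02],[0,0,0.02],[0,0,0.01],[0,0,0.006],[0,0,0.003],[0,0,0.001],[0,0,0],[0,0,0]],"roll":[0,0,0,0,0,0,0,0,0,0,0]}'
python3 go.py 444.7 -317.4 13
```

```text
t: 42.2
ee_pos: [0.4446, -0.3186, 0.0154]
eef_rot: [[-0.926, -0.378, 0.001], [-0.378, 0.926, -0.001], [-0.001, -0.001, -1.0]]
ft_force: [-1.1, -0.4, -1.3]
opening: 0.687
gripper_force: 43.1
t 42.2 p [ 444.6 -318.6   15.4] hy 112.2 q [-0.77  0.46 -0.38  0.73  0.   -1.16] F [-1.1 -0.4 -1.3] op 0.687 g 43.1
ROLL 0.0 rows 0.0 DP mm -0.5 1.1 2.4
```

```bash
python3 -m inch '{"dp":[[-0.0003,0.0008,0.0022],[0,0,0],[0,0,0]],"roll":[0,0,0]}'
python3 -m inch '{"dp":[[0,0,0],[0,0,0],[0,0,0],[0,0,0],[0,0,-0.015],[0,0,-0.025],[0,0,-0.03],[0,0,-0.04],[0,0,-0.04],[0,0,-0.04],[0,0,0]],"roll":[0,0,0,0,0,0,0,0,0,0,0]}' 1
python3 go.py 240 469 210
```

```text
t: 42.45
ee_pos: [0.4443, -0.3175, 0.0127]
eef_rot: [[-0.926, -0.378, 0.0], [-0.378, 0.926, -0.0], [-0.0, -0.0, -1.0]]
ft_force: [0.3, 0.2, -0.9]
opening: 0.694
gripper_force: 43.2
t: 43.37
ee_pos: [0.446, -0.3191, 0.2096]
eef_rot: [[-0.926, -0.378, 0.007], [-0.378, 0.926, -0.007], [-0.004, -0.009, -1.0]]
ft_force: [0.3, -0.2, 0.4]
opening: 1.005
gripper_force: 0.0
t 43.37 p [ 446.  -319.1  209.6] hy 112.2 q [-0.77  0.3  -0.05  1.21  0.   -1.16] F [ 0.3 -0.2  0.4] op 1.005 g 0.0
ROLL 0.0 rows 0.0 DP mm -107.1 807.5 -0.4
```

```bash
python3 -m inch '{"dp":[[-0.0045,0.0336,0],[-0.0045,0.0336,0],[-0.0045,0.0336,0],[-0.0045,0.0336,0],[-0.0045,0.0336,0],[-0.0045,0.0336,0],[-0.0045,0.0336,0],[-0.0045,0.0336,0],[-0.0045,0.0336,0],[-0.0045,0.0336,0],[-0.0045,0.0336,0],[-0.0045,0.0336,0]],"roll":[0,0,0,0,0,0,0,0,0,0,0,0]}'
python3 -m inch '{"dp":[[-0.0045,0.0336,0],[-0.0045,0.0336,0],[-0.0045,0.0336,0],[-0.0045,0.0336,0],[-0.0045,0.0336,0],[-0.0045,0.0336,0],[-0.0045,0.0336,0],[-0.0045,0.0336,0],[-0.0045,0.0336,0],[-0.0045,0.0336,0],[-0.0045,0.0336,0],[-0.0045,0.0336,0]],"roll":[0,0,0,0,0,0,0,0,0,0,0,0]}'
python3 -m inch '{"dp":[[0,0,0],[0,0,0]],"roll":[0,0]}'
python3 -c "
from h import *
p,d=save('top','top9')
cv2.imwrite('pics/f9.png',cv2.resize(p[115:350,100:560,::-1],(800,409),interpolation=2))"
```

```text
t: 44.37
ee_pos: [0.3411, 0.0776, 0.2026]
eef_rot: [[-0.926, -0.377, 0.001], [-0.377, 0.926, 0.0], [-0.001, -0.0, -1.0]]
ft_force: [0.9, -0.3, 0.3]
opening: 0.999
gripper_force: 0.0
t: 45.37
ee_pos: [0.2386, 0.4716, 0.2024]
eef_rot: [[-0.926, -0.378, 0.0], [-0.378, 0.926, 0.0], [-0.0, -0.0, -1.0]]
ft_force: [2.3, 0.4, 0.3]
opening: 0.999
gripper_force: 0.0
t: 45.53
ee_pos: [0.2389, 0.471, 0.2019]
eef_rot: [[-0.925, -0.38, -0.0], [-0.38, 0.925, -0.001], [0.001, -0.0, -1.0]]
ft_force: [0.4, -0.9, -0.5]
opening: 1.0
gripper_force: 0.0
```

View pics/f9.png

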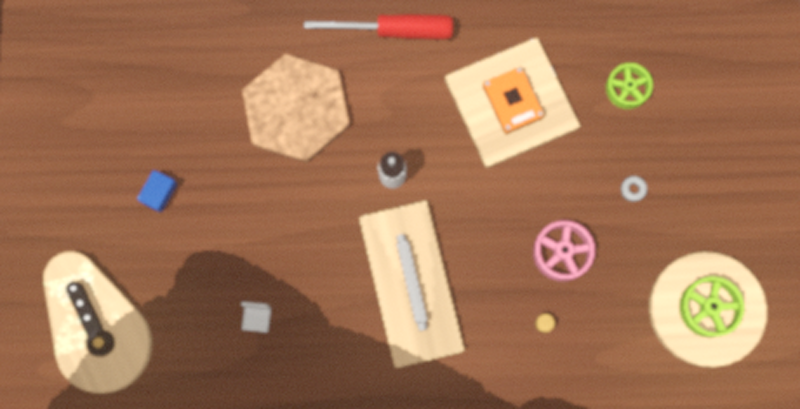

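All four parts lie on their own plinths, the hexagon (296,107) is empty and the motor (392,168) stands. A numeric check of the offsets follows.

Run:
```python
from h import *
f='top9';F=lambda u,v:(100+u*460/800,115+v*235/409)
g=lambda u,v,z:(px2w(f,*F(u,v),z)[:2]*1e3)
hub=g(99,343,.024);tip=g(75,289,.024);v=tip-hub;n=np.hypot(*v)
print('arm',hub+v/n*28,n,np.degrees(np.arctan2(v[1],v[0])),'vs 448.5 314 27')
a=g(403,236,.024);b=g(422,328,.024);v=a-b;print('rod',(a+b)/2,np.hypot(*v),np.degrees(np.arctan2(v[1],v[0])),'vs 477.5 -16.1 12')
p=np.load('pics/top9.npz')['p'];h=cv2.cvtColor(p,cv2.COLOR_RGB2HSV).astype(int)
for nm,m,box,z in [('rim vs 445 -317.4',(h[...,0]>30)&(h[...,0]<50)&(h[...,1]>120),(480,260,540,325),.034),('gyro vs 668.4 -127.6',(h[...,0]<19)&(h[...,1]>120)&(h[...,2]>200),(365,145,425,200),.026),]:
    x=np.zeros((480,640),np.uint8);s=np.s_[box[1]:box[3],box[0]:box[2]];x[s]=m[s]
    k=max(cv2.findContours(x,0,cv2.CHAIN_APPROX_NONE)[0],key=cv2.contourArea)
    print(nm,cv2.minAreaRect(np.float32([px2w(f,u,v,z)[:2]*1e3 for u,v in k[:,0]])))
```

```text
arm [446.84136498 310.44147516] 61.28829364141667 25.80917966785284 vs 448.5 314 27
rod [477.13352722 -19.11375581] 95.58991294791052 10.271947900102631 vs 477.5 -16.1 12
rim vs 445 -317.4 ((446.0253601074219, -314.4866943359375), (60.8305778503418, 57.01594924926758), 88.78257751464844)
gyro vs 668.4 -127.6 ((666.4319458007812, -128.7415313720703), (60.41673278808594, 46.15921401977539), 21.766508102416992)
```

```bash
python3 -c "
from h import *
print(sign_off())"
```

```text
the job is handed in; nothing more can be done
None
```

I handed the job in at about 46 s on the clock: the final top view shows all four parts flat on their own plinths within about 4 mm of centre, the hexagon empty and the motor still standing.

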